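Sieve the bushes from the conveyor rollers

ROBOT

A 7-joint arm with a two-finger parallel gripper is mounted at the origin on the work surface. World frame = base frame: x ahead of the robot, y to its left, z up, the work surface at z = 0. Lengths are in m, angles in rad, forces in N, time in s.
With the tool pointing down it reaches from about 0.425 to 0.925 m from the base axis. Payload 6.8 kg.
Tool frame: the origin (TCP) lies between the finger pads; the fingertips stand 22 mm ahead of it and the grasp point (between the pads) lies 3 mm ahead of it; z points along the fingers, y is the line along which they close (so a half turn about z gives the same grasp; the last joint's range is limited). The gripper opens to 85 mm and grips with 20 to 120 N. Pads are 22 mm wide; open, the fingers measure 114 mm over their backs; the gripper's body (76 mm by 85 mm) begins 54 mm behind the grasp point. The pads swing forward as they close: fully open they stand 13 mm farther back than shut.
Start: joints at [-1.235, 0.477, 0.022, 1.555, -0.011, 1.109, -0.083], TCP at [0.29, 0.61, 0.253] pointing down, gripper open.
Joint ranges: [-2.96, 2.96], [-0.34, 2.1], [-1.41, 1.46], [0.24, 2.44], [-1.37, 4.51], [0.17, 1.92], [-2.96, 2.96]. Speed limits (rad/s): [2.39, 2.39, 3.14, 3.14, 3.14, 3.14, 3.14].

INTERFACE

Orientations are given as a unit quaternion [w, x, y, z].
In Python, from station import bot gives the robot as it stands.
- The arm moves only by the tool servo_tool, never from a script. Its argument "motion" is a list that holds one entry, the list of rows, each a list of 5 numbers: the opening, from 0 (shut) to 1 (fully open), then the shift along the world's x, y, z each as a share of 0.04 m, from -1 to 1, then the turn about the world's z as a share of 0.12 rad, from -1 to 1. A call has 1 to 20 rows; each row shifts and turns the commanded pose from where the row before left it; what a row does not reach is not made up. A row lasts 1/10 s, in which the tool goes at most 50 mm and 8.59 degrees, less where a joint would pass 70% of its speed; a pose out of reach is approached as far as the arm can. A call with a number of a shift or a turn outside -1 to 1 is refused whole. A call with a gripper value outside its range is refused whole. The fingers move at their own pace and stop on an object; "newtons" is the grip in N (left out, the last holds). Time passes only in rows, so rows that do not move let the fingers close. It gives the time, the measured TCP pose, the force, the opening and the grip force at its end, in the units of the state.
- bot.get_obs(): the state, without advancing time (a new reading comes with each control period).
- bot.read_camera(name): name is "scene" or "top" or "wrist"; returns (picture, depth): 420x560x3 uint8, red, green, blue; 420x560 float32, m along the optical axis (not along the pixel's ray), 0 where there is no reading.
- bot.get_calibration(name): a dict with "fovy" (degrees; the focal length in pixels is half the picture's height over the tangent of half this angle, whatever the lens; pixels are square), "cx", "cy" (the principal point, pixels), "k1" (the pictures are not rectified: a ray, as slopes to the right and down, at radius r is drawn at 1 + k1 r^2 times it, then the intrinsics apply), "view" (4x4, takes a point from world to camera coordinates). Camera axes: x right, y down, z forward; pixel columns grow to the right and rows downward; lengths in m; the calibration is good to about 2 mm. A picture is of the moment at which its call begins: read the wrist's pose just before it. get_calibration takes no time and is no camera call; for the wrist camera it gives the pose at the moment of the call.
- bot.hand_in(): hands the job in; it is judged then, once.
The state is a dict: "t": time; "q": joint angles; "joint_vel": joint speeds; "joint_torque": joint torques, N m; "eef_pos": TCP position; "tool_rot": TCP orientation; "contact_force": force on the tool from outside, world axes, zero at the start; "torque": the same for the moment, N m; "gripper_width": opening from 0.0 (shut) to 1.0 (fully open); "grasp_force": force on a finger pad.
Only numpy, scipy, OpenCV 4.12 (cv2) and the standard library are available. Lean on these libraries where they do the work, as an engineer would, in place of code of your own. Each camera call takes 0.05 s, during which the arm holds its last target. There are 200 camera calls.

TASK

Lift the sieve tray by its handle with all five parts in it, tilt it over the deep square bin until the three small bushes have dropped through the slots into the bin while both large rollers stay in the tray, then tip the rollers out over the tray's open end into the shallow oblong tub. Finally put the empty tray back level on its stand between the corner lugs and let go. Do not touch the parts with the fingers and do not disturb the other things on the bench.

Things in the scene. Friction and masses are not known exactly. Their poses are not given: they have to be found in the camera images.
- tray: steel sieve tray, 185 x 150 mm (x by y), loose, about 0.4 kg, standing on the stand. Origin: at the level of its underside, straight below the middle of its arched handle; x along its length, z up. Side walls (outer faces y = +-75 mm, 45 mm high, 5 mm thick), one end wall (outer face x = +90 mm); the end at x = -95 mm has no wall
- tray_grip (a point): middle of the tray's handle bar, 112 mm above the tray's origin: a straight level flat bar along the tray's y, 12 mm thick (x), 24 mm high, held by two posts on the side walls, 140 mm free between them. Grip it across its thickness, from above. Axes as the tray's
- tray_slots (a point): middle of the tray's slotted floor: from x = +10 to +85 mm (tray frame) there are only round smooth bars along x, 6 mm thick, 34 mm apart, with open slots 28 mm wide. The bars run on to the open end, but from x = -95 to +10 mm a closed plate lies under them (top 8 mm, bar tops 12 mm above the origin), so nothing falls through there. Axes as the tray's
- tray_spout (a point): middle of the tray's open end (x = -95 mm, y = 0, 12 mm above the origin), where things slide out when this end is tilted down (or when the level tray is jerked: the rollers start near it). Axes as the tray's
- stand: grey fixed block, 215 x 180 mm, top 30 mm above the table, on which the tray stands, with four L-shaped corner lugs 14 mm high that leave the tray about 8 mm of play each way. Origin: on the table, below the tray's origin when the tray is centred, x and y as the tray's. The seated tray's origin is 30 mm above the stand's
- bin: white deep square box for the bushes, open on top, fixed, 180 x 180 mm, 90 mm high, walls 5 mm. Origin: centre of its underside, z up
- tub: white shallow oblong box for the rollers, open on top, fixed, 240 (x) x 200 (y) mm, 55 mm high, walls 5 mm. Origin: centre of its underside, z up
- bush1: small white slippery plastic bush (a short cylinder), 22 mm across, 18 mm tall, 15 g; narrow enough for the tray's slots. At the start it stands on the closed plate between two bars just beside the slotted part. Origin: centre of its underside. It slides on the tray above about 13 to 19 degrees of tilt
- bush2: small white slippery plastic bush (a short cylinder), 22 mm across, 18 mm tall, 15 g; narrow enough for the tray's slots. At the start it stands on the closed plate between two bars just beside the slotted part. Origin: centre of its underside. It slides on the tray above about 13 to 19 degrees of tilt
- bush3: small white slippery plastic bush (a short cylinder), 22 mm across, 18 mm tall, 15 g; narrow enough for the tray's slots. At the start it stands on the closed plate between two bars just beside the slotted part. Origin: centre of its underside. It slides on the tray above about 13 to 19 degrees of tilt
- roller1: large white slippery plastic conveyor roller (a flat disc), 60 mm across, 22 mm thick, about 60 g; too wide for the slots. At the start it lies on the bars near the tray's open end. Origin: centre of its underside. It slides on the tray above about 13 to 19 degrees of tilt
- roller2: large white slippery plastic conveyor roller (a flat disc), 60 mm across, 22 mm thick, about 60 g; too wide for the slots. At the start it lies on the bars near the tray's open end. Origin: centre of its underside. It slides on the tray above about 13 to 19 degrees of tilt
- wash_bottle: bystander, loose, to be left alone: white squeeze bottle, 64 mm wide, 210 mm tall. Origin: centre of its underside
- jar: bystander, loose, to be left alone: small amber glass jar, 36 mm wide, 60 mm tall. Origin: centre of its underside
- cap_can: bystander, loose, to be left alone: plain aluminium cylinder, 36 mm wide, 45 mm tall. Origin: centre of its underside
- wafer_box: bystander, loose, to be left alone: flat round grey box, 120 mm wide, 24 mm tall. Origin: centre of its underside
Things that resemble listed ones, but are neither listed nor needed, are in the scene too. What is shaped like the tray but pink is not meant.

How it is judged:
By the outcome, as a careful person would: the job done as asked, in the order asked, and still so for the second after the job is handed in, with the robot touching nothing.
It also fails if it takes over 67 s, if anything falls off the work surface, if the arm or the gripper's body presses on something with over 40 N, if the wrist force passes 120 N, or if a joint passes its speed limit or range.

## Working session

There is one attempt and no reset: what is moved stays moved. The work goes in short steps, Python scripts to look and compute and a tool call to move; the robot and the scene stay as the last step left them, time stands still between calls to the robot, and variables do not carry over. Pictures are saved under pics/ and viewed, at most 10 in all, crops included, and the job is handed in when it is done.

Besides the shell and the picture viewer there is one more tool, called after ">>>" in YAML: its name, and indented under it one key for each argument. servo_tool: Moves the arm, as the interface text tells. Shift numbers are shares of 0.04 m and turn numbers shares of 0.12 rad, none past 1 either way. Its arguments: {"type":"object","properties":{"motion":{"type":"array"},"newtons":{"type":"number"}},"required":["motion"]}

```bash
mkdir -p pics; ls; python3 - <<'E'
from station import bot
import cv2,numpy as np
for n in("top","scene"):
    im,d=bot.read_camera(n); np.savez(f"{n}0.npz",im=im,d=d)
    cv2.imwrite(f"pics/{n}0.png",im[:,:,::-1])
    c=bot.get_calibration(n); print(n,{k:(np.round(v,3).tolist()) for k,v in c.items()}); print((d>0).mean())
print(bot.get_obs())
E
```

```text
pics
top {'fovy': 52.092, 'cx': 272.537, 'cy': 208.875, 'k1': -0.112, 'view': [[0.016, -1.0, -0.002, 0.015], [-0.984, -0.016, -0.179, 0.511], [0.179, 0.005, -0.984, 1.151], [0.0, 0.0, 0.0, 1.0]]}
0.9960374149659864
scene {'fovy': 56.378, 'cx': 285.595, 'cy': 202.536, 'k1': -0.01, 'view': [[-0.422, 0.906, -0.021, 0.204], [0.54, 0.233, -0.809, -0.201], [-0.728, -0.353, -0.588, 1.339], [0.0, 0.0, 0.0, 1.0]]}
0.9958928571428571
{'t': 0.1, 'q': array([-1.23510169,  0.47776645,  0.02235199,  1.55634542, -0.01149154,
        1.1092836 , -0.08306323]), 'joint_vel': array([-0.00068808, -0.00137978, -0.00105833, -0.00211201, -0.00061581,
       -0.00123005, -0.00166407]), 'joint_torque': array([ 3.38424339e-03, -5.97754490e+01,  1.61302574e+00, -2.81953990e+01,
        1.27931993e-02,  5.07388817e-03, -1.98809204e-05]), 'eef_pos': array([0.28962784, 0.60916112, 0.25239324]), 'tool_rot': array([-1.17801819e-04,  2.20055210e-01,  9.75487060e-01, -8.28895643e-04]), 'contact_force': array([ 0.13517575, -0.39813612,  0.13623137]), 'torque': array([-0.03093818, -0.0564705 , -0.02222519]), 'grasp_force': 0.0, 'gripper_width': 0.9994463612167087}
```

View pics/top0.png

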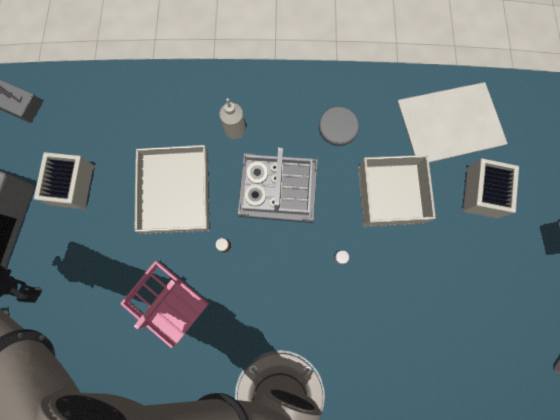

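View pics/scene0.png

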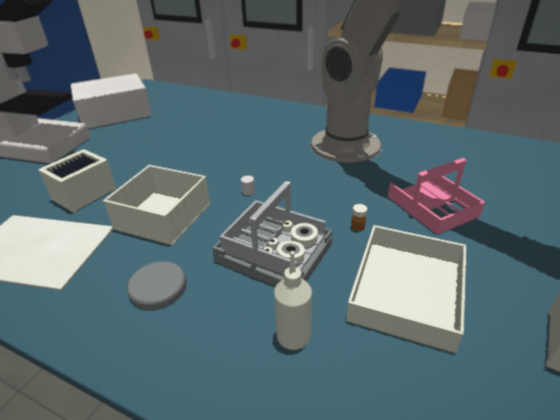

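Top view: the grey tray is at (278,187), open end to the left (+y), with rollers at (257,172) and (255,195) and bushes around (275,168–202). The tub is at (171,190) and the bin at (397,190). Lookalikes for the tray: the pink tray at (165,305), which is excluded. Lookalikes for the bin: the small dark-topped boxes at (65,180) and (490,188). The grey tray matches the description.

```bash
cat > h.py <<'E'
import numpy as np,cv2
from station import bot
def cloud(n,im=None,d=None):
    if d is None: im,d=bot.read_camera(n)
    c=bot.get_calibration(n); f=210/np.tan(np.radians(c["fovy"])/2)
    K=np.array([[f,0,c["cx"]],[0,f,c["cy"]],[0,0,1.]])
    v,u=np.mgrid[:420,:560]
    # invert r' = r(1+k1 r^2)
    p=cv2.undistortPoints(np.stack([u,v],-1).reshape(-1,1,2).astype(float),K,np.array([c["k1"],0,0,0,0]))[:,0].reshape(420,560,2)
    P=np.dstack([p*d[...,None],d]); V=np.array(c["view"])
    return im,(P-V[:3,3])@V[:3,:3],d
def rect(W,m):
    (c,s,a)=cv2.minAreaRect((W[m][:,:2]*1000).astype(np.float32)); return np.round(c,1),np.round(s,1),round(a,2),m.sum()
E
python3 - <<'E'
from h import *
z=np.load("top0.npz"); im,W,d=cloud("top",z["im"],z["d"])
v,u=np.mgrid[:420,:560]
def box(a,b,c,e):return (u>a)&(u<b)&(v>c)&(v<e)
Z=W[...,2]
print("table",np.median(Z[box(300,350,300,330)]))
B=box(235,322,140,228)
m=B&(Z>.12)&(Z<.16);print("bar",rect(W,m),np.percentile(Z[m],[5,50,95]))
m=B&(Z>.066)&(Z<.09);print("walls",rect(W,m),np.median(Z[m]))
m=B&(Z>.02);print("all",rect(W,m))
m=box(355,440,150,230)&(Z>.08);print("bin",rect(W,m),np.median(Z[m]))
m=box(130,215,140,240)&(Z>.045);print("tub",rect(W,m),np.median(Z[m]))
for n,b in dict(bottle=box(215,250,92,142),jar=box(212,232,235,255),can=box(333,352,248,266),wafer=box(315,362,102,148),boxR=box(462,522,155,220),pink=box(118,210,258,350)).items():
    m=b&(Z>.012);print(n,rect(W,m),np.percentile(Z[m],98))
hs=cv2.cvtColor(im,cv2.COLOR_RGB2HSV)
for k,(a,b) in dict(r1=(257,172),r2=(255,195),b1=(275,168),b2=(276,180),b3=(275,202)).items(): print(k,W[b,a].round(4))
cv2.imwrite("pics/tray0.png",cv2.resize(im[135:235,225:330,::-1],None,fx=6,fy=6,interpolation=cv2.INTER_CUBIC))
E
```

```text
table 0.0006603940328725908
bar (array([577.3,  10.2]), array([ 12. , 146.9]), 86.96, np.int64(271)) [0.14944502 0.15410817 0.15744395]
walls (array([579.6,  11.7]), array([183.6, 153. ]), 87.05, np.int64(618)) 0.07337587891113313
all (array([482.4,  17. ]), array([215.8, 370.6]), 86.05, np.int64(4743))
bin (array([ 506.5, -180.9]), array([226.6, 531. ]), 23.48, np.int64(624)) 0.0897815397954895
tub (array([465.4, 260.9]), array([524.5, 275.3]), 27.59, np.int64(750)) 0.054004494865594416
bottle (array([541.2,  98.8]), array([511.3,  63.9]), 11.27, np.int64(729)) 0.20091558813191843
jar (array([352.5, 101.2]), array([198.4,  33.4]), 46.76, np.int64(157)) 1.0846668415387786
can (array([336.1, -87.7]), array([ 34.1, 222. ]), 29.24, np.int64(155)) 0.04984394302240939
wafer (array([557.3, -99.8]), array([115.8, 567.7]), 72.34, np.int64(1213)) 0.02943320679999028
boxR (array([ 490.1, -317.2]), array([170. , 754.1]), 17.32, np.int64(2680)) 0.1043993268047252
pink (array([229. , 235.3]), array([402.2, 215.4]), 79.09, np.int64(1484)) 1.2236778575434386
r1 [0.6109 0.0685 0.0661]
r2 [0.5452 0.0724 0.0669]
b1 [0.6255 0.0185 0.058 ]
b2 [0.5664 0.0154 0.1547]
b3 [0.5076 0.0171 0.1614]
```

View pics/tray0.png

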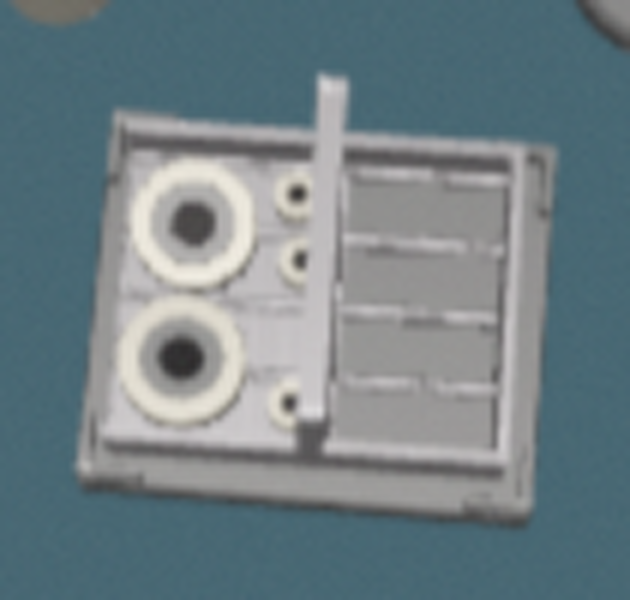

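```bash
python3 - <<'E'
from h import *
z=np.load("top0.npz"); im,W,d=cloud("top",z["im"],z["d"])
v,u=np.mgrid[:420,:560]; Z=W[...,2]; ok=(d>0)&(Z<.25)
def box(a,b,c,e):return ok&(u>a)&(u<b)&(v>c)&(v<e)
B=box(232,325,140,228)
def clean(m): return cv2.morphologyEx(m.astype(np.uint8),cv2.MORPH_OPEN,np.ones((2,2),np.uint8))>0
m=B&(Z>.02)&(Z<.12);print("stand/tray",rect(W,clean(m)))
m=B&(Z>.02)&(Z<.047);print("stand",rect(W,clean(m)))
for n,b,l,h in(("bin",box(355,440,150,230),.08,.1),("tub",box(130,215,140,240),.048,.062)):
    m=b&(Z>l)&(Z<h);print(n,rect(W,m),np.median(Z[m]))
for n,b in dict(bottle=box(215,250,92,142),jar=box(212,232,235,255),can=box(333,352,248,266),wafer=box(315,362,102,148),pink=box(118,210,258,350)).items():
    m=clean(b&(Z>.012));print(n,rect(W,m),np.percentile(Z[m],98))
R=np.array([[-.052,-.9986],[.9986,-.052]]) # rows tray x,y
for k,(a,b) in dict(r1=(257,172),r2=(255,195),b1=(274,167),b2=(275,178),b3=(273,202)).items():
    print(k,W[b,a].round(4),((W[b,a][:2]-[.5773,.0102])@R.T).round(3))
from scipy.spatial.transform import Rotation as Ro
o=bot.get_obs();q=o["tool_rot"];print(Ro.from_quat([*q[1:],q[0]]).as_matrix().round(3))
E
```

```text
stand/tray (array([485.1,  11.6]), array([217.7, 376.7]), 86.34, np.int64(4435))
stand (array([483. ,  11.7]), array([217.7, 372.6]), 86.34, np.int64(2856))
bin (array([ 568. , -320.2]), array([180.7, 181.7]), 3.85, np.int64(599)) 0.0895413036875718
tub (array([566.9, 313.6]), array([240.4, 199.8]), 3.57, np.int64(649)) 0.05422950959573569
bottle (array([572.9, 103.5]), array([575. ,  63.7]), 11.0, np.int64(720)) 0.17947665040840383
jar (array([363.2,  90.5]), array([194.6,  33.8]), 57.56, np.int64(151)) 0.06521120730535912
can (array([349.9, -87.2]), array([ 34.5, 232.2]), 18.48, np.int64(152)) 0.0498257925053308
wafer (array([574.2, -66.1]), array([116.7, 567.6]), 61.62, np.int64(1206)) 0.029290111852144224
pink (array([287.2, 242.7]), array([223.6, 391.5]), 32.17, np.int64(1211)) 0.12664729713213996
r1 [0.6109 0.0685 0.0661] [-0.06   0.031]
r2 [0.5452 0.0724 0.0669] [-0.06  -0.035]
b1 [0.6281 0.0214 0.059 ] [-0.014  0.05 ]
b2 [0.5975 0.0181 0.0545] [-0.009  0.02 ]
b3 [0.5285 0.0226 0.0558] [-0.01  -0.049]
[[-0.903  0.429 -0.001]
 [ 0.429  0.903 -0.002]
 [-0.    -0.002 -1.   ]]
```

>>> servo_tool:
  motion:
    - [[1, 0.478, -1, 0, 0.217], [1, 0.478, -1, 0, 0.217], [1, 0.478, -1, 0, 0.217], [1, 0.478, -1, 0, 0.217], [1, 0.478, -1, 0, 0.217], [1, 0.478, -1, 0, 0.217], [1, 0.478, -1, 0, 0.217], [1, 0.478, -1, 0, 0.217], [1, 0.478, -1, 0, 0.217], [1, 0.478, -1, 0, 0.217], [1, 0.478, -1, 0, 0.217], [1, 0.478, -1, 0, 0.217], [1, 0.478, -1, 0, 0.217], [1, 0.478, -1, 0, 0.217], [1, 0.478, -1, 0, 0.217]]

```text
t: 1.6
eef_pos: [0.5769, 0.0079, 0.2531]
tool_rot: [-0.0, 0.026, 1.0, 0.0]
contact_force: [0.4, 0.1, 0.6]
gripper_width: 0.997
grasp_force: 0.0
```

```bash
python3 - <<'E'
from h import *
o=bot.get_obs();print(o["t"],o["eef_pos"],o["joint_vel"].round(3))
im,W,d=cloud("wrist")
o=bot.get_obs();print(o["t"],o["eef_pos"],o["joint_vel"].round(3),o["q"].round(3))
from scipy.spatial.transform import Rotation as Ro
q=o["tool_rot"];print(Ro.from_quat([*q[1:],q[0]]).as_matrix().round(3))
ok=(d>0)&(W[...,2]>.14)&(W[...,2]<.165)
print(rect(W,ok))
cv2.imwrite("pics/w1.png",im[:,:,::-1])
z=np.load("top0.npz"); im,W,d=cloud("top",z["im"],z["d"])
v,u=np.mgrid[:420,:560]; b=(u>218)&(u<247)&(v>95)&(v<142)&(d>0)&(W[...,2]>.03)&(W[...,2]<.17)
print("bottle",np.percentile(W[b][:,:2],[3,97],axis=0))
E
```

```text
1.6 [0.57691406 0.00794185 0.25308841] [ 0.667  0.3    0.145 -0.393 -0.123  0.108  1.103]
1.65 [ 0.57931173 -0.00107434  0.25344466] [-0.038 -0.037  0.013  0.048  0.032 -0.003 -0.202] [-0.305  0.322  0.246  1.805 -0.084  1.023  1.484]
[[-0.998  0.06   0.002]
 [ 0.06   0.998 -0.005]
 [-0.003 -0.005 -1.   ]]
(array([654.6,  44.5]), array([298.6,  87.9]), 28.12, np.int64(3459))
bottle [[0.72995513 0.11233127]
 [0.77889993 0.16978763]]
```

View pics/w1.png

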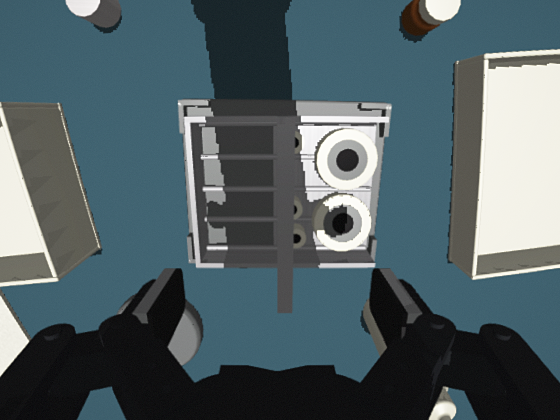

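>>> servo_tool:
  motion:
    - [[1, 0, 0, 0, 0], [1, 0, 0, -0.6, 0], [1, 0, 0, -0.7, 0], [1, 0, 0, -0.7, 0], [1, 0, 0, -0.67, 0], [1, 0, 0, 0, 0], [0.5, 0, 0, 0, 0], [0.3, 0, 0, 0, 0], [0.2, 0, 0, 0, 0], [0.2, 0, 0, 0, 0]]
  newtons: 30

```text
t: 2.65
eef_pos: [0.5773, 0.0098, 0.1477]
tool_rot: [0.001, 0.027, 1.0, 0.0]
contact_force: [0.5, 0.2, -0.1]
gripper_width: 0.33
grasp_force: 0.0
```

```bash
python3 - <<'E'
from h import *
o=bot.get_obs();print(o["t"],o["eef_pos"],o["gripper_width"],o["grasp_force"])
im,W,d=cloud("wrist")
cv2.imwrite("pics/w2.png",im[:,:,::-1])
E
```

```text
2.65 [0.57725556 0.00977716 0.14765033] 0.33049571091374 0.0
```

View pics/w2.png

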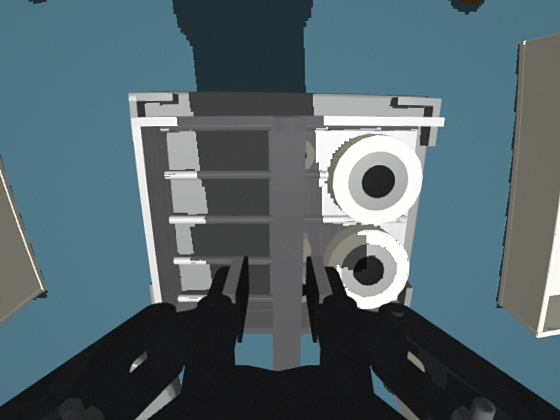

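The bar (column 287) is centred between the fingers (245 and 320). Closing on it.

>>> servo_tool:
  motion:
    - [[0.2, 0, 0, -0.06, 0], [0.1, 0, 0, 0, 0], [0, 0, 0, 0, 0], [0, 0, 0, 0, 0], [0, 0, 0, 0, 0], [0, 0, 0, 0, 0]]
  newtons: 80

```text
t: 3.3
eef_pos: [0.5774, 0.0114, 0.1449]
tool_rot: [0.001, 0.026, 1.0, 0.001]
contact_force: [0.3, 4.1, 6.0]
gripper_width: 0.128
grasp_force: 78.6
```

>>> servo_tool:
  motion:
    - [[0, 0, 0, 0, 0], [0, 0, 0, 0.1, 0], [0, 0, 0, 0.25, 0], [0, 0, 0, 0.35, 0], [0, 0, 0, 0.35, 0], [0, 0, 0, 0.35, 0], [0, 0, 0, 0.3, 0], [0, 0, 0, 0.15, 0], [0, 0, 0, 0.1, 0], [0, 0, 0, 0, 0]]
  newtons: 80

```text
t: 4.3
eef_pos: [0.5767, 0.0097, 0.2225]
tool_rot: [0.0, 0.027, 1.0, 0.0]
contact_force: [-0.6, -0.3, -6.1]
gripper_width: 0.13
grasp_force: 78.1
```

```bash
cat > look.py <<'E'
import sys
from h import *
o=bot.get_obs();print(o["t"],o["eef_pos"],o["gripper_width"],o["grasp_force"],o["contact_force"].round(1),o["torque"].round(2))
im,W,d=cloud("top")
v,u=np.mgrid[:420,:560]; Z=W[...,2]
x,y=o["eef_pos"][:2]; z0=o["eef_pos"][2]-.115+ -.0  # tray underside approx
R=np.array([[-.052,-.9986],[.9986,-.052]])
T=(W[...,:2]-[x,y])@R.T; H=Z-z0
# rollers' and bushes' tops in tray frame
m=(d>0)&(abs(T[...,0])<.1)&(abs(T[...,1])<.068)&(H>.02)&(H<.043)&(im.min(2)>0)
n,l,s,c=cv2.connectedComponentsWithStats(m.astype(np.uint8))
for i in range(1,n):
    if s[i,4]>12: q=l==i; print(s[i,4],"trayframe",T[q].mean(0).round(3),"H",np.median(H[q]).round(3),"px",c[i].round())
if len(sys.argv)>1: cv2.imwrite(f"pics/{sys.argv[1]}.png",im[:,:,::-1])
E
python3 look.py
```

```text
4.3 [0.57671444 0.00965789 0.22249775] 0.13031837367477286 78.12774538993835 [-0.6 -0.3 -6.1] [-0.1   0.01  0.07]
129 trayframe [-0.074  0.027] H 0.034 px [251. 166.]
222 trayframe [-0.07  -0.033] H 0.034 px [250. 188.]
```

```bash
python3 look.py t3; python3 - <<'E'
import cv2
im=cv2.imread("pics/t3.png");cv2.imwrite("pics/t3c.png",cv2.resize(im[120:235,220:335],None,fx=5,fy=5,interpolation=cv2.INTER_CUBIC))
E
```

```text
4.35 [0.57644949 0.00964907 0.22195757] 0.12459087759647444 78.12037467956543 [ 0.   0.2 -7.4] [-0.09  0.02  0.03]
129 trayframe [-0.074  0.027] H 0.034 px [251. 166.]
222 trayframe [-0.07  -0.033] H 0.034 px [250. 188.]
```

View pics/t3c.png

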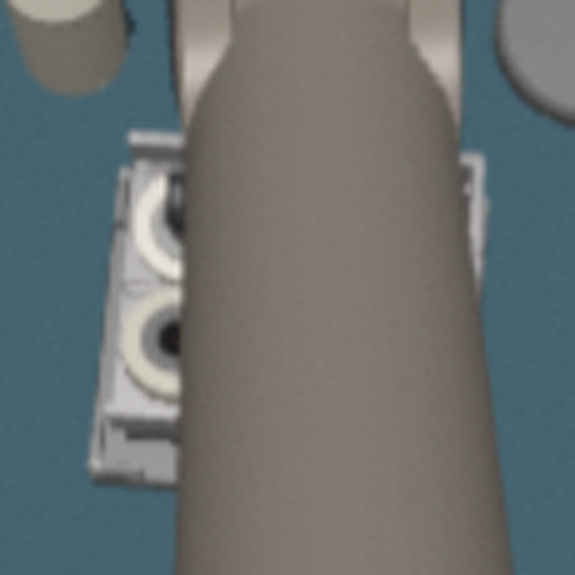

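>>> servo_tool:
  motion:
    - [[0, 0, 0, 0, 0], [0, -0.02, -0.25, 0, 0], [0, -0.02, -0.5, 0, 0], [0, -0.02, -0.5, 0, 0], [0, -0.02, -0.75, 0, 0], [0, -0.03, -1, 0, 0], [0, -0.03, -1, 0, 0], [0, -0.03, -1, 0, 0], [0, -0.03, -1, 0, 0], [0, -0.03, -1, 0, 0], [0, 0, 0, 0, 0], [0, 0, 0, 0, 0], [0, 0, 0, 0, 0]]
  newtons: 120

```text
t: 5.7
eef_pos: [0.5673, -0.2696, 0.2216]
tool_rot: [-0.0, 0.026, 1.0, 0.001]
contact_force: [0.2, 0.3, -6.7]
gripper_width: 0.121
grasp_force: 117.6
```

```bash
cat > wl.py <<'E'
import sys
from h import *
im,W,d=cloud("wrist"); o=bot.get_obs(); print(o["t"],o["eef_pos"].round(4),o["grasp_force"])
cv2.imwrite(f"pics/{sys.argv[1]}.png",im[:,:,::-1])
E
python3 wl.py w3
```

```text
5.75 [ 0.5676 -0.269   0.2217] 117.61375665664673
```

View pics/w3.png

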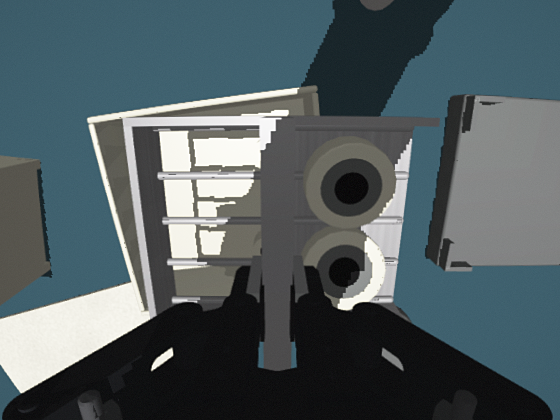

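>>> servo_tool:
  motion:
    - [[0, 0, -0.25, 0, 0], [0, 0, -0.5, 0, 0], [0, 0, -0.75, 0, 0], [0, 0, 1, 0, 0], [0, 0, 0.75, 0, 0], [0, 0, 0.5, 0, 0], [0, 0, 0.25, 0, 0], [0, 0, 0, 0, 0], [0, 0, -0.25, 0, 0], [0, 0, -0.25, 0, 0], [0, 0, -0.25, 0, 0], [0, 0, -0.25, 0, 0], [0, 0, 0, 0, 0], [0, 0, 0, 0, 0]]

```text
t: 7.15
eef_pos: [0.5672, -0.2709, 0.2219]
tool_rot: [-0.0, 0.027, 1.0, 0.0]
contact_force: [-0.5, -0.0, -6.1]
gripper_width: 0.116
grasp_force: 118.4
```

```bash
python3 wl.py w4
```

```text
7.2 [ 0.5675 -0.2701  0.2219] 118.40468645095825
```

View pics/w4.png

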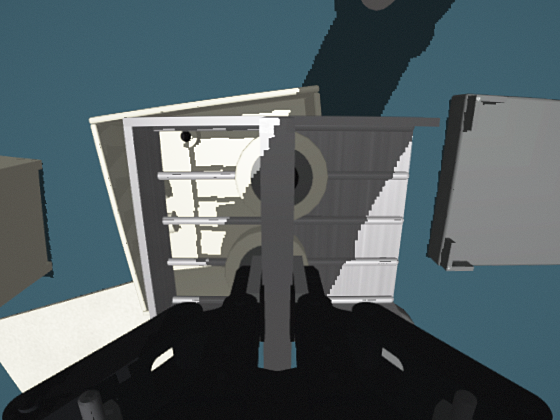

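```bash
python3 - <<'E'
from h import *
for n in("scene","wrist","top"):
    im,W,d=cloud(n); Z=W[...,2]
    inb=(d>0)&(abs(W[...,0]-.568)<.078)&(abs(W[...,1]+.32)<.078)
    for nm,m in(("floor<.05",inb&(Z>.014)&(Z<.05)),):
        k,l,s,c=cv2.connectedComponentsWithStats(m.astype(np.uint8))
        print(n,nm,inb.sum(),[(s[i,4],c[i].round().tolist(),W[l==i].mean(0).round(3).tolist(),W[l==i][:,2].max().round(3)) for i in range(1,k) if s[i,4]>8])
    cv2.imwrite(f"pics/c_{n}.png",im[:,:,::-1])
im=cv2.imread("pics/c_scene.png");cv2.imwrite("pics/c1.png",cv2.resize(im[130:290,80:290],None,fx=3.7,fy=3.7,interpolation=cv2.INTER_CUBIC))
E
```

```text
scene floor<.05 6325 [(np.int32(35), [141.0, 202.0], [0.567, -0.39, 0.02], np.float64(0.026))]
wrist floor<.05 65401 [(np.int32(307), [185.0, 138.0], [0.511, -0.355, 0.022], np.float64(0.024)), (np.int32(43), [165.0, 190.0], [0.563, -0.384, 0.017], np.float64(0.023)), (np.int32(22), [169.0, 214.0], [0.589, -0.384, 0.019], np.float64(0.023)), (np.int32(50), [172.0, 228.0], [0.604, -0.382, 0.022], np.float64(0.028))]
top floor<.05 2887 []
```

>>> servo_tool:
  motion:
    - [[0, 0, 0.25, 0, 0], [0, 0, 0.5, 0, 0], [0, 0, 0.75, 0, 0], [0, 0, 1, 0, 0], [0, 0, 1, 0, 0], [0, 0, 1, 0, 0], [0, 0, 0.75, 0, 0], [0, 0, 0.5, 0, 0], [0, 0, 0.25, 0, 0], [0, 0, 0, 0, 0]]

```text
t: 8.35
eef_pos: [0.5674, -0.0281, 0.2222]
tool_rot: [0.0, 0.025, 1.0, 0.0]
contact_force: [-0.3, -0.6, -7.7]
gripper_width: 0.12
grasp_force: 118.4
```

```bash
python3 - <<'E'
from h import *
for n in("scene","top"):
    im,W,d=cloud(n); Z=W[...,2]
    inb=(d>0)&(abs(W[...,0]-.568)<.08)&(abs(W[...,1]+.32)<.08)
    m=inb&(Z>.014)&(Z<.06)
    k,l,s,c=cv2.connectedComponentsWithStats(m.astype(np.uint8))
    print(n,inb.sum(),[(s[i,4],c[i].round().tolist(),W[l==i].mean(0).round(3).tolist(),W[l==i][:,2].max().round(3)) for i in range(1,k) if s[i,4]>8])
    cv2.imwrite(f"pics/d_{n}.png",im[:,:,::-1])
im,W,d=cloud("wrist");cv2.imwrite("pics/d_wrist.png",im[:,:,::-1])
a=cv2.resize(cv2.imread("pics/d_top.png")[145:235,355:440],(400,424),interpolation=cv2.INTER_CUBIC)
b=cv2.resize(im[90:380,90:480,::-1],(400,297))
print(bot.get_obs()["eef_pos"])
cv2.imwrite("pics/d.png",np.hstack([a,np.vstack([b,np.zeros((127,400,3),np.uint8)])]))
E
```

```text
scene 846 [(np.int32(91), [160.0, 182.0], [0.489, -0.385, 0.04], np.float64(0.06)), (np.int32(61), [165.0, 192.0], [0.505, -0.358, 0.021], np.float64(0.033)), (np.int32(48), [141.0, 201.0], [0.564, -0.39, 0.02], np.float64(0.027))]
top 2524 [(np.int32(20), [368.0, 164.0], [0.647, -0.25, 0.038], np.float64(0.059)), (np.int32(44), [416.0, 184.0], [0.595, -0.392, 0.024], np.float64(0.033)), (np.int32(32), [417.0, 197.0], [0.557, -0.393, 0.024], np.float64(0.032)), (np.int32(50), [407.0, 214.0], [0.507, -0.36, 0.023], np.float64(0.03))]
[ 0.5673314  -0.03215756  0.22220163]
```

View pics/d.png

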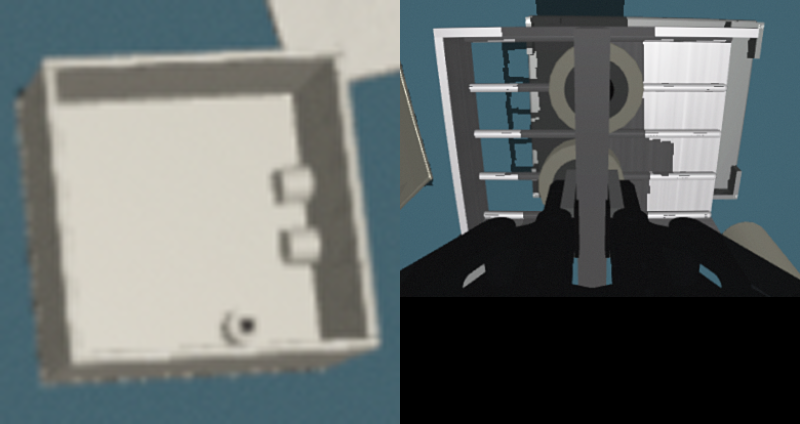

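Picture: the left half (top crop) shows all three bushes in the bin, at (245,325), (295,185) and (305,245). The right half (wrist) shows both rollers still in the tray under the handle bar. Next, the tub.

>>> servo_tool:
  motion:
    - [[0, 0, 0.25, -0.1, 0], [0, 0, 0.5, -0.2, 0], [0, 0, 0.5, -0.2, 0], [0, 0, 0.75, -0.2, 0], [0, 0, 1, 0, 0], [0, 0, 1, 0, 0], [0, 0, 1, 0, 0], [0, 0, 1, 0, 0], [0, 0, 1, 0, 0], [0, 0, -1, 0, 0], [0, 0, -0.75, 0, 0], [0, 0, -0.5, 0, 0], [0, 0, -0.25, 0, 0], [0, 0, 0, 0, 0]]

```text
t: 9.9
eef_pos: [0.5676, 0.1478, 0.1939]
tool_rot: [-0.0, 0.028, 1.0, -0.0]
contact_force: [0.9, 0.1, -6.6]
gripper_width: 0.124
grasp_force: 119.0
```

```bash
cat > rl.py <<'E'
from h import *
o=bot.get_obs(); e=o["eef_pos"]; print(o["t"],e.round(4),o["contact_force"].round(1))
R=np.array([[-.052,-.9986],[.9986,-.052]])
for n in("wrist","scene","top"):
    im,W,d=cloud(n); Z=W[...,2]
    T=(W[...,:2]-e[:2])@R.T; H=Z-(e[2]-.115)
    for nm,m in (("tray",(abs(T[...,0])<.13)&(abs(T[...,1])<.069)&(H>.022)&(H<.04)),("tub",(abs(W[...,0]-.567)<.112)&(abs(W[...,1]-.314)<.092)&(Z>.014)&(Z<.045))):
        k,l,s,c=cv2.connectedComponentsWithStats((m&(d>0)).astype(np.uint8))
        print(n,nm,[(int(s[i,4]),c[i].round().tolist(),"T",np.percentile(T[l==i],[2,98],axis=0).round(3).tolist(),"W",W[l==i].mean(0).round(3).tolist()) for i in range(1,k) if s[i,4]>30])
    cv2.imwrite(f"pics/e_{n}.png",im[:,:,::-1])
E
python3 rl.py
```

```text
9.9 [0.5676 0.1478 0.1939] [ 0.9  0.1 -6.6]
wrist tray [(2054, [151.0, 216.0], 'T', [[0.081, -0.066], [0.082, 0.061]], 'W', [0.556, 0.067, 0.11]), (6771, [382.0, 172.0], 'T', [[-0.098, -0.065], [-0.044, -0.012]], 'W', [0.532, 0.221, 0.112]), (5140, [357.0, 268.0], 'T', [[-0.087, 0.004], [-0.034, 0.055]], 'W', [0.6, 0.206, 0.111])]
wrist tub [(221, [384.0, 63.0], 'T', [[-0.113, -0.118], [-0.072, -0.113]], 'W', [0.457, 0.246, 0.03]), (563, [508.0, 289.0], 'T', [[-0.263, 0.095], [-0.222, 0.1]], 'W', [0.678, 0.387, 0.031])]
scene tray [(237, [301.0, 212.0], 'T', [[0.055, -0.069], [0.084, 0.055]], 'W', [0.545, 0.07, 0.111]), (742, [368.0, 224.0], 'T', [[-0.098, -0.069], [0.01, -0.008]], 'W', [0.529, 0.212, 0.11]), (501, [354.0, 247.0], 'T', [[-0.088, 0.007], [-0.034, 0.06]], 'W', [0.607, 0.207, 0.111])]
scene tub [(145, [393.0, 238.0], 'T', [[-0.13, -0.119], [-0.087, -0.113]], 'W', [0.457, 0.259, 0.03]), (47, [356.0, 290.0], 'T', [[-0.087, 0.027], [-0.078, 0.104]], 'W', [0.638, 0.227, 0.03])]
top tray []
top tub [(41, [150.0, 152.0], 'T', [[-0.262, 0.095], [-0.222, 0.1]], 'W', [0.677, 0.387, 0.029]), (78, [139.0, 214.0], 'T', [[-0.255, -0.124], [-0.246, -0.045]], 'W', [0.494, 0.403, 0.033])]
```

>>> servo_tool:
  motion:
    - [[0, 0, 0.25, 0, 0], [0, 0, 0.5, 0, 0], [0, 0, 0.5, 0, 0], [0, 0, 0.75, 0, 0], [0, 0, -1, 0, 0], [0, 0, -0.75, 0, 0], [0, 0, -0.5, 0, 0], [0, 0, -0.25, 0, 0], [0, 0, 0, 0, 0], [0, 0, 0, 0, 0]]

```text
t: 11.05
eef_pos: [0.5675, 0.1319, 0.1943]
tool_rot: [0.0, 0.026, 1.0, 0.001]
contact_force: [0.5, 0.8, -4.8]
gripper_width: 0.118
grasp_force: 119.2
```

```bash
python3 rl.py
```

```text
11.05 [0.5675 0.1319 0.1943] [ 0.5  0.8 -4.8]
wrist tray [(2040, [151.0, 216.0], 'T', [[0.083, -0.066], [0.084, 0.062]], 'W', [0.556, 0.049, 0.111])]
wrist tub [(210, [406.0, 63.0], 'T', [[-0.131, -0.119], [-0.087, -0.114]], 'W', [0.456, 0.247, 0.03]), (3335, [451.0, 169.0], 'T', [[-0.191, -0.053], [-0.137, 0.0]], 'W', [0.549, 0.296, 0.026]), (890, [457.0, 216.0], 'T', [[-0.203, 0.006], [-0.15, 0.037]], 'W', [0.592, 0.303, 0.033]), (555, [522.0, 288.0], 'T', [[-0.279, 0.095], [-0.237, 0.099]], 'W', [0.678, 0.387, 0.03])]
scene tray [(234, [293.0, 211.0], 'T', [[0.058, -0.068], [0.086, 0.057]], 'W', [0.546, 0.052, 0.111]), (263, [353.0, 212.0], 'T', [[-0.093, -0.069], [0.026, -0.066]], 'W', [0.502, 0.172, 0.11])]
scene tub [(223, [388.0, 237.0], 'T', [[-0.142, -0.12], [-0.085, -0.112]], 'W', [0.457, 0.249, 0.029]), (78, [358.0, 283.0], 'T', [[-0.103, -0.011], [-0.09, 0.1]], 'W', [0.618, 0.226, 0.029]), (657, [401.0, 282.0], 'T', [[-0.209, -0.05], [-0.139, 0.04]], 'W', [0.58, 0.303, 0.028])]
top tray []
top tub [(51, [151.0, 152.0], 'T', [[-0.279, 0.094], [-0.227, 0.1]], 'W', [0.678, 0.381, 0.029]), (72, [176.0, 181.0], 'T', [[-0.201, 0.005], [-0.147, 0.035]], 'W', [0.589, 0.303, 0.032]), (330, [179.0, 196.0], 'T', [[-0.186, -0.053], [-0.133, 0.0]], 'W', [0.549, 0.292, 0.027]), (81, [139.0, 214.0], 'T', [[-0.271, -0.125], [-0.262, -0.048]], 'W', [0.494, 0.403, 0.034])]
```

>>> servo_tool:
  motion:
    - [[0, 0.06, -0.5, 0, 0], [0, 0.06, -0.8, 0, 0], [0, 0.06, -0.8, 0, 0], [0, 0.06, -0.6, 0, 0], [0, 0, -0.33, 0, 0], [0, 0, 0, -0.4, 0], [0, 0, 0, -0.2, 0], [0, 0, 0, 0, 0], [0, 0, 0, 0, 0]]

```text
t: 12.1
eef_pos: [0.5771, 0.0097, 0.1701]
tool_rot: [-0.0, 0.026, 1.0, 0.0]
contact_force: [0.8, -0.1, -5.0]
gripper_width: 0.118
grasp_force: 119.1
```

```bash
python3 - <<'E'
from h import *
o=bot.get_obs(); e=o["eef_pos"]; print(o["t"],e.round(4),o["tool_rot"].round(4))
for n in("wrist","scene"):
    im,W,d=cloud(n); Z=W[...,2]
    R=np.array([[-.052,-.9986],[.9986,-.052]]); T=(W[...,:2]-[.5774,.0104])@R.T; H=Z-(e[2]-.115)
    m=(d>0)&(abs(T[...,0])<.11)&(abs(T[...,1])<.1)&(H>.04)&(H<.05)
    print(n,"wall tops",m.sum(),np.percentile(T[m],[1,99],axis=0).round(4).tolist())
    A=np.c_[T[m],np.ones(m.sum())]; print("plane",np.linalg.lstsq(A,H[m],rcond=None)[0].round(4))
    m=(d>0)&(abs(T[...,0])<.11)&(abs(T[...,1])<.1)&(Z>.036)&(Z<.0475)
    print("lugs",m.sum(),np.percentile(T[m],[1,99],axis=0).round(4).tolist())
    m=(d>0)&(abs(T[...,0])<.12)&(abs(T[...,1])<.1)&(Z>.022)&(Z<.034)
    print("stand",m.sum(),np.percentile(T[m],[1,99],axis=0).round(4).tolist())
    cv2.imwrite(f"pics/f_{n}.png",im[:,:,::-1])
E
```

```text
12.1 [0.5771 0.0097 0.1701] [-2.000e-04  2.570e-02  9.997e-01  2.000e-04]
wrist wall tops 4501 [[-0.0922, -0.0733], [0.0894, 0.0575]]
plane [-0.0006 -0.0056  0.0442]
lugs 1189 [[-0.1097, -0.0885], [0.099, 0.086]]
stand 17192 [[-0.1102, -0.0886], [0.0929, 0.0825]]
scene wall tops 509 [[-0.0905, -0.0727], [0.0912, 0.0786]]
plane [-0.0005  0.0002  0.0432]
lugs 138 [[-0.1098, -0.0852], [0.1031, 0.0894]]
stand 2024 [[-0.1118, -0.0838], [0.0982, 0.0918]]
```

View pics/f_wrist.png

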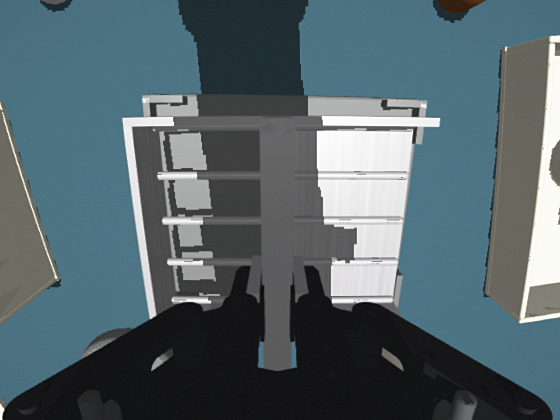

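The tray is empty and level over its stand, with its outline about centred between the lugs (top edge at row 121, stand lugs at (165,100) and (405,102)). Lowering it.

>>> servo_tool:
  motion:
    - [[0, 0, 0, -0.2, 0], [0, 0, 0, -0.2, 0], [0, 0, 0, -0.12, 0], [0, 0, 0, -0.1, 0], [0, 0, 0, 0, 0]]
  newtons: 60

```text
t: 12.7
eef_pos: [0.5769, 0.0083, 0.1452]
tool_rot: [-0.0, 0.027, 1.0, 0.0]
contact_force: [0.0, -0.4, -4.3]
gripper_width: 0.116
grasp_force: 119.2
```

>>> servo_tool:
  motion:
    - [[0, 0, 0, -0.025, 0], [0, 0, 0, 0, 0], [0, 0, 0, 0, 0]]

```text
t: 13.0
eef_pos: [0.577, 0.0083, 0.145]
tool_rot: [-0.0, 0.027, 1.0, 0.0]
contact_force: [-4.8, -1.5, 6.0]
gripper_width: 0.123
grasp_force: 121.0
```

Contact has come up (+6 N). Open slowly.

>>> servo_tool:
  motion:
    - [[0.2, 0, 0, 0, 0], [0.3, 0, 0, 0, 0], [0.5, 0, 0, 0, 0], [0.7, 0, 0, 0, 0], [0.7, 0, 0, 0, 0], [0.7, 0, 0, 0, 0], [0.7, 0, 0, 0.3, 0], [0.7, 0, 0, 0.8, 0], [0.7, 0, 0, 1, 0], [0.7, 0, 0, 1, 0], [0.7, 0, 0, 0.5, 0], [0.7, 0, 0, 0, 0]]

```text
t: 14.2
eef_pos: [0.579, 0.0083, 0.293]
tool_rot: [0.004, 0.027, 1.0, 0.001]
contact_force: [-0.3, 0.4, 0.3]
gripper_width: 0.702
grasp_force: 0.0
```

```bash
python3 - <<'E'
from h import *
o=bot.get_obs(); print(o["t"],o["eef_pos"].round(4),o["contact_force"].round(1))
R=np.array([[-.052,-.9986],[.9986,-.052]])
for n in("wrist","scene"):
    im,W,d=cloud(n); Z=W[...,2]
    T=(W[...,:2]-[.577,.010])@R.T
    ok=(d>0)&(abs(T[...,0])<.12)&(abs(T[...,1])<.1)
    m=ok&(Z>.069)&(Z<.082); A=np.c_[T[m],np.ones(m.sum())]
    print(n,"walls",m.sum(),np.percentile(T[m],[1,99],axis=0).round(4).tolist(),np.linalg.lstsq(A,Z[m],rcond=None)[0].round(4))
    m=ok&(Z>.145)&(Z<.162)&(abs(T[...,0])<.02); print("bar",T[m].mean(0).round(4),np.median(Z[m]).round(4))
E
```

```text
14.2 [0.579  0.0083 0.293 ] [-0.3  0.4  0.3]
wrist walls 2359 [[-0.0922, -0.0754], [0.0901, 0.0751]] [ 0.001  -0.0036  0.0718]
bar [ 0.0005 -0.0067] 0.151
scene walls 550 [[-0.0904, -0.0738], [0.0914, 0.0787]] [-0.0008  0.0007  0.0728]
bar [-0.0001  0.0093] 0.1518
```

```bash
python3 -c "
from station import bot
print(bot.hand_in())"
```

```text
the job is handed in; nothing more can be done
None
```

The job is handed in after about 14 s of robot time, and no verdict came back: the three bushes are in the bin, both rollers are in the tub, and the empty tray is level on its stand and released, but I emptied it by jerking it level over each box because the servo cannot tilt the tool.

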